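# Snap a sample panel onto its storage loop

### The job

Lift the green sample panel out of its wooden rest by its black grip and push its snap hook onto the front bar of the steel loop until the bar is inside the hook's bow and the yellow gate has sprung shut. Then, with the bar up in the bow, prove it by pulling the hook straight back away from the post, about 12 N held for half a second, and never load the loop with more than 18 N. Leave the panel hanging freely and nearly still from the bar, and disturb nothing else.

Things in the scene. Friction and masses are not known exactly. Their poses are not given: they have to be found in the camera images.
- panel: Sample panel, loose, 0.2 to 0.35 kg, upright in the rest at the start. Origin: centre of its underside; z up, x in its plane towards the hook's mouth (yellow gate), y through its thickness. Red foot 100 x 22 x 14 mm; green plate 92 x 6 mm up to z 80; aluminium strip 60 x 14 mm up to z 90; steel hook z 90 to 157; black grip z 156 to 206.
- grip (a point): Centre of the black square grip (26 x 26 x 50 mm tall) on top of the hook: panel (0, 0, 186) mm; a good TCP point, held from above with the fingers closing along the panel's x or y. Fingertips then end 10 mm above the hook.
- saddle (a point): Where the bar's centre lies when the hook hangs on it: panel (0, 0, 144) mm, 5 mm under the middle of the bow. The hook is 8 mm round steel in the panel's x-z plane: spine at x -19, a flat arch (bow) at the top, 22 mm wide in y, underside z 149 in the middle, 146 at x +-14, a nose at x +19. Clear width inside 30 mm, so the bar has 10 mm of play either way.
- nose (a point): Lower end of the hook's nose, panel (19, 0, 129) mm. The bar enters below it, and is held behind it when the hook is pulled back.
- mouth (a point): Where the bar's centre is when it first touches the shut gate: panel (27, 0, 120) mm. From there push the hook 26 to 28 mm further along panel x (bar now behind the nose, gate pressed in), then lower the hook about 24 mm: the bar slides off the gate's tip up into the bow and the gate flicks shut.
- gate (a joint): Yellow sprung gate, rad: 0 = shut, grows as it is pushed inward (to panel -x), 0.85 = fully open; cannot swing outward. A 6.4 mm round finger hinged at panel (19, 0, 92) mm, tip at z 129 under the nose. Pushed by the bar at point mouth it needs about 4 N to start and about 8 N at 0.6 rad; it springs shut by itself.
- rest: Fixed wooden rest 136 (x) x 58 (y) x 22 mm with a pocket 106 x 28 mm, floor 8 mm above the table, in which the panel's foot stands 14 mm deep. Origin: centre of its underside; x along the pocket, as the panel's x at the start. It stands in one of two places, the pile of discs in the other.
- loop: Fixed grey steel post with a horizontal loop of 10 mm round steel bar reaching towards the robot, 190 mm above the table. Origin: on the table below the middle of the loop's front bar; z up, x from the front bar to the post (front face at x 87, 208 mm high; base plate from x 55, 12 mm thick). Side bars at y +-40 mm. Free room below.
- bar (a point): Middle of the loop's front bar (10 mm round, along y, 80 mm long), 190 mm above the table; axes as the loop's, x towards the post. Push the panel on with its x along this x, near the middle. The bar and hook are rigid: once the nose or bow meets the bar the force grows with overtravel as fast as the arm is stiff, so go by the felt force. For the pull lift the bow about 2 mm off the bar.
- pile: Bystander, fixed: pile of seven green discs (116 mm across) on a 135 mm square board, 65 mm high in all; leave alone.
- tray: Bystander, loose: two green trays stacked, 120 x 85 x 16 mm; leave alone.
- ring_blank: Bystander, loose: green ring lying flat, 72 mm across, 12 mm high; leave alone.
- clamp: Bystander, loose: small aluminium clamp block, 50 x 30 x 34 mm; leave alone.
- bush: Bystander, loose: upright steel bush, 28 mm across, 30 mm high; leave alone.
- driver: Bystander, loose: screwdriver lying on the table; leave alone.
- carton: Bystander, loose: white carton 90 x 60 x 50 mm; leave alone.
- jar: Bystander, loose: jar 48 mm across, 70 mm high; leave alone.

How it is judged:
By the outcome, as a careful person would: the job done as asked, in the order asked, and still so for the second after the job is handed in, with the robot touching nothing.
It also fails if it takes over 72 s, if anything falls off the work surface, if the arm or the gripper's body presses on something with over 40 N, if the wrist force passes 120 N, or if a joint passes its speed limit or range.

### The arm

A 7-joint arm with a two-finger parallel gripper is mounted at the origin on the work surface. World frame = base frame: x ahead of the robot, y to its left, z up, the work surface at z = 0. Lengths are in m, angles in rad, forces in N, time in s.
With the tool pointing down it reaches from about 0.425 to 0.925 m from the base axis. Payload 6.8 kg.
Tool frame: the origin (TCP) lies between the finger pads, 19 mm behind the fingertips; this is the grasp point; z points along the fingers, y is the line along which they close (so a half turn about z gives the same grasp; the last joint's range is limited). The gripper opens to 85 mm and grips with 20 to 120 N. Pads are 22 mm wide; open, the fingers measure 114 mm over their backs; the gripper's body (76 mm by 85 mm) begins 54 mm behind the grasp point. The pads swing forward as they close: fully open they stand 13 mm farther back than shut.
Start: joints at [-1.252, 0.477, 0.022, 1.555, -0.011, 1.109, -0.083], TCP at [0.279, 0.614, 0.25] pointing down, gripper open.
Joint ranges: [-2.96, 2.96], [-0.34, 2.1], [-1.41, 1.46], [0.24, 2.44], [-1.37, 4.51], [0.17, 1.92], [-2.96, 2.96]. Speed limits (rad/s): [2.39, 2.39, 3.14, 3.14, 3.14, 3.14, 3.14].

### API

Orientations are given as a rotation vector (axis times angle).
In Python, from bench import r gives the robot as it stands. The module is installed in compiled form; this text tells all that it offers.
- The arm moves only by the tool step_arm, never from a script. Its argument "moves" is a list of rows, each an object of numbers: "rx", "ry", "rz": the turn, a rotation vector about the tool's x, y, z in degrees; "dx", "dy", "dz": the shift along the tool's x, y, z in mm; "gripper": the opening, from -1 (shut) to 1 (fully open). In form: [{"rx": .., "ry": .., "rz": .., "dx": .., "dy": .., "dz": .., "gripper": ..}, ...]. A call has 1 to 20 rows; each row shifts and turns the commanded pose from where the row before left it, along the tool's axes as they then stand; what a row does not reach is not made up. A row lasts 1/8 s, in which the tool goes at most 62.5 mm and 10.7 degrees, less where a joint would pass 70% of its speed; a pose out of reach is approached as far as the arm can. A call is refused whole if a number of a shift passes 62.5 or a number of a turn 10.7, either way. A call with a gripper value outside its range is refused whole. The fingers move at their own pace and stop on an object; "grip_force" is the grip in N (left out, the last holds). Time passes only in rows, so rows that do not move let the fingers close. It gives the time, the measured TCP pose, the force, the opening and the grip force at its end, in the units of the state.
- r.get_obs(): the state, without advancing time (a new reading comes with each control period).
- r.grab_frame(name): name is "scene" or "top" or "wrist"; returns the picture (480x640x3 uint8, blue, green, red); there is no depth.
- r.camera_info(name): a dict with "mtx" (3x3 intrinsics, pixels), "D" ([k1, k2, p1, p2, k3] as OpenCV has them; the pictures are not rectified), "rvec" (rotation vector, rad) and "tvec" (3), from world to camera coordinates, as OpenCV has them. Camera axes: x right, y down, z forward; pixel columns grow to the right and rows downward; lengths in m; the calibration is good to about 2 mm. A picture is of the moment at which its call begins: read the wrist's pose just before it. camera_info takes no time and is no camera call; for the wrist camera it gives the pose at the moment of the call.
- r.hand_in(): hands the job in; it is judged then, once.
The state is a dict: "clock": time; "joints": joint angles; "qvel": joint speeds; "tau": joint torques, N m; "tcp_pos": TCP position; "orientation": TCP orientation; "contact_force": force on the tool from outside, world axes, zero at the start; "moment": the same for the moment, N m; "grip_width": finger opening in m; "gripper_force": force on a finger pad.
Only numpy, scipy, OpenCV 4.12 (cv2) and the standard library are available. Lean on these libraries where they do the work, as an engineer would, in place of code of your own. Each camera call takes 0.05 s, during which the arm holds its last target. There are 200 camera calls.

## Working session

There is one attempt and no reset: what is moved stays moved. The work goes in short steps, Python scripts to look and compute and a tool call to move; the robot and the scene stay as the last step left them, time stands still between calls to the robot, and variables do not carry over. Pictures are saved under pics/ and viewed, at most 10 in all, crops included, and the job is handed in when it is done.

Besides the shell and the picture viewer there is one more tool, called after ">>>" by a JSON object that holds its "name" and its "arguments". step_arm: Moves the arm, as the interface text tells. Its arguments: {"type":"object","properties":{"moves":{"type":"array","items":{"type":"object","properties":{"rx":{"type":"number"},"ry":{"type":"number"},"rz":{"type":"number"},"dx":{"type":"number"},"dy":{"type":"number"},"dz":{"type":"number"},"gripper":{"type":"number"}}}},"grip_force":{"type":"number"}},"required":["moves"]}

```bash
mkdir -p pics; cat > h.py <<'E'
from bench import r
import numpy as np, cv2
def ray(name,px,ci=None):
    c=ci or r.camera_info(name); K=np.array(c["mtx"]);D=np.array(c["D"])
    R=cv2.Rodrigues(np.array(c["rvec"]))[0];t=np.array(c["tvec"]).ravel()
    u=cv2.undistortPoints(np.array(px,float).reshape(-1,1,2),K,D).reshape(-1,2)
    d=np.c_[u,np.ones(len(u))]@R
    return -R.T@t,d
def plane(name,px,z,ci=None):
    o,d=ray(name,px,ci); return o+d*((z-o[2])/d[:,2])[:,None]
def proj(name,P):
    c=r.camera_info(name); return cv2.projectPoints(np.array(P,float).reshape(-1,1,3),np.array(c["rvec"]),np.array(c["tvec"]),np.array(c["mtx"]),np.array(c["D"]))[0].reshape(-1,2)
def tri(n1,p1,n2,p2):
    o1,d1=ray(n1,[p1]);o2,d2=ray(n2,[p2]);d1=d1[0];d2=d2[0]
    s=np.linalg.lstsq(np.c_[d1,-d2],o2-o1,rcond=None)[0]
    a=o1+s[0]*d1;b=o2+s[1]*d2; return (a+b)/2,np.linalg.norm(a-b)
E
python3 - <<'E'
from h import *
for n in("scene","top"):
    cv2.imwrite(f"pics/{n}0.png",r.grab_frame(n)); o,d=ray(n,[[320,240]]);print(n,o,d,r.camera_info(n)["mtx"])
s=r.get_obs();print({k:np.round(v,3) for k,v in s.items()})
E
```

```text
scene [ 0.87106468 -0.58282654  1.08608375] [[-0.30087885  0.4956701  -0.81477959]] [[554.95972937   0.         324.48404042]
 [  0.         554.95972937 242.3163732 ]
 [  0.           0.           1.        ]]
top [0.32819664 0.00818829 1.21237866] [[ 0.16144794 -0.01409744 -0.98695053]] [[511.32211806   0.         314.57299763]
 [  0.         511.32211806 232.36675532]
 [  0.           0.           1.        ]]
{'clock': np.float64(0.1), 'joints': array([-1.252,  0.478,  0.022,  1.556, -0.012,  1.109, -0.083]), 'qvel': array([-0.   , -0.   , -0.   , -0.003,  0.   , -0.   ,  0.001]), 'tau': array([ 5.0000e-03, -5.9775e+01,  1.6140e+00, -2.8195e+01,  1.3000e-02,
        5.0000e-03, -0.0000e+00]), 'tcp_pos': array([0.279, 0.614, 0.249]), 'orientation': array([-6.65e-01, -3.07e+00,  3.00e-03]), 'contact_force': array([ 0.685, -0.236,  0.591]), 'moment': array([-0.003,  0.036,  0.018]), 'gripper_force': np.float64(0.0), 'grip_width': np.float64(0.086)}
```

View pics/scene0.png

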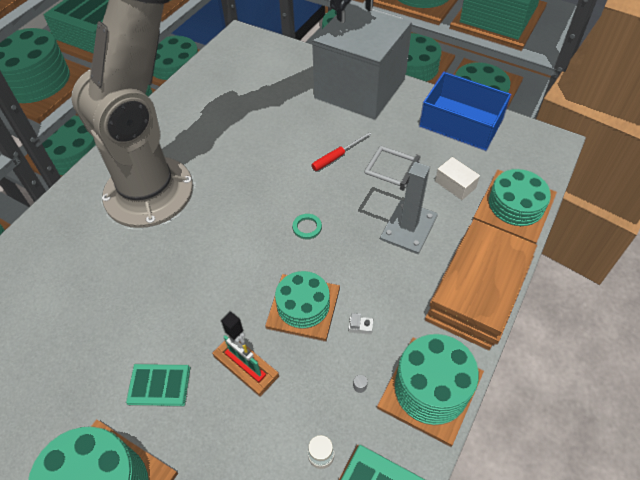

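View pics/top0.png

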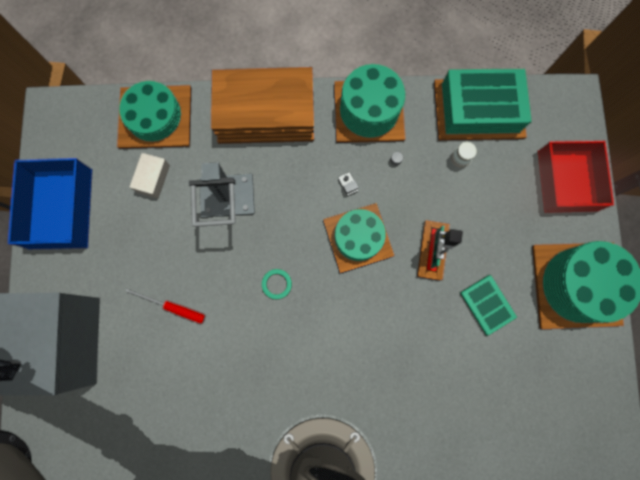

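```bash
python3 - <<'E'
from h import *
a=cv2.imread("pics/scene0.png");b=cv2.imread("pics/top0.png")
def c(im,x,y,w=80,h=60): return cv2.resize(im[y:y+h,x:x+w],(400,300),interpolation=cv2.INTER_CUBIC)
cv2.imwrite("pics/z.png",np.vstack([np.hstack([c(a,205,308,120,90),c(a,355,140)]),np.hstack([c(b,400,220),c(b,180,170)])]))
hsv=cv2.cvtColor(b,cv2.COLOR_BGR2HSV)
m=((hsv[...,0]>5)&(hsv[...,0]<20)&(hsv[...,1]>90)).astype(np.uint8)*255
roi=np.zeros_like(m);roi[215:285,410:470]=m[215:285,410:470]
p=cv2.findNonZero(roi);rc=cv2.minAreaRect(p);print("rest px",rc);bx=cv2.boxPoints(rc)
w=plane("top",bx,0.022);print(w);print(w.mean(0),[np.linalg.norm(w[i]-w[(i+1)%4]) for i in range(4)])
def big(name,im,mask,x0,y0,x1,y1):
    q=np.zeros_like(mask);q[y0:y1,x0:x1]=mask[y0:y1,x0:x1]
    n,l,s,ce=cv2.connectedComponentsWithStats(q);i=1+s[1:,4].argmax();print(name,s[i],ce[i]);return ce[i]
ha=cv2.cvtColor(a,cv2.COLOR_BGR2HSV)
g1=big("gripA",a,((a.max(2)<45)*255).astype(np.uint8),215,305,255,345)
g2=big("gripB",b,((b.max(2)<45)*255).astype(np.uint8),440,225,470,250)
print(tri("scene",g1,"top",g2), "expected z ~0.19")
for nm,im,hh,R in(("scene",a,ha,(205,305,285,400)),("top",b,hsv,(400,215,480,290))):
    y=((hh[...,0]>22)&(hh[...,0]<35)&(hh[...,1]>110)&(hh[...,2]>90)).astype(np.uint8)*255
    big("yel "+nm,im,y,*R)
E
```

```text
rest px ((433.0472412109375, 249.99497985839844), (26.07298469543457, 57.7429084777832), 7.943471908569336)
[[ 0.43038521 -0.2310595   0.022     ]
 [ 0.56607065 -0.25815026  0.022     ]
 [ 0.55585908 -0.31952231  0.022     ]
 [ 0.4203439  -0.29121232  0.022     ]]
[ 0.49316471 -0.2749861   0.022     ] [np.float64(0.13836345787895502), np.float64(0.06221578725852089), np.float64(0.13844067255340772), np.float64(0.06098515297441978)]
gripA [222 312  21  27 345] [231.87536232 325.2115942 ]
gripB [444 232  16  14 107] [449.65420561 239.75700935]
(array([ 0.49015259, -0.27345625,  0.1808449 ]), np.float64(0.0020997729745924807)) expected z ~0.19
yel scene [243 345   4   8  23] [244.65217391 348.34782609]
yel top [440 262   1   1   1] [440. 262.]
```

View pics/z.png

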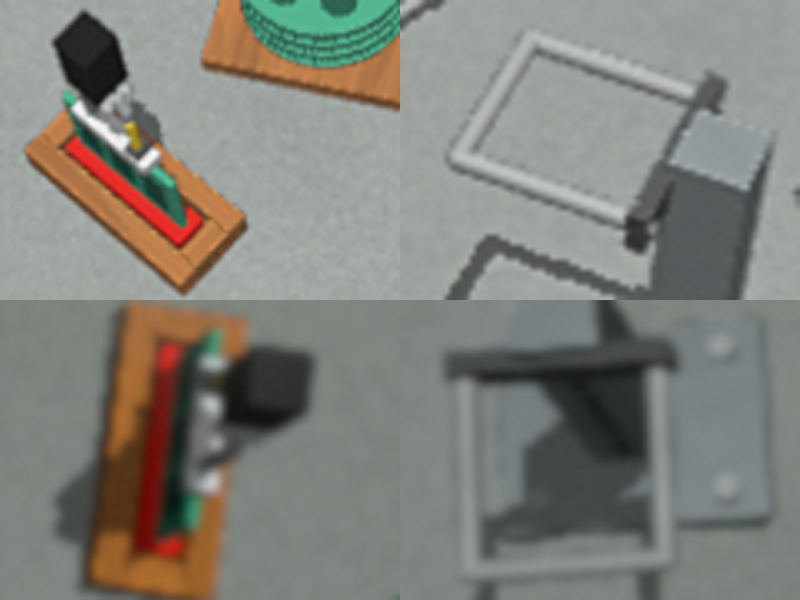

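```bash
python3 - <<'E'
from h import *
from scipy.spatial.transform import Rotation as Ro
b=cv2.imread("pics/top0.png")
print("front/back L,R", plane("top",[[194,222.3],[233,221],[193,186],[231,185]],.19))
print(tri("scene",(382.2,148),"top",(194,222.3)));print(tri("scene",(365.4,171.6),"top",(233,221)))
print("scene plane",plane("scene",[[382.2,148],[365.4,171.6]],.19))
# subpixel: bright rail across columns / rows
g=cv2.cvtColor(b,cv2.COLOR_BGR2GRAY).astype(float)
for x in range(198,230,6): print(x,g[216:229,x].astype(int))
R=Ro.from_rotvec(r.get_obs()["orientation"]).as_matrix();print(R)
print("grip foot check", proj("top",[[.493,-.275,.206]]),proj("scene",[[.493,-.275,.206]]))
E
```

```text
front/back L,R [[0.53833053 0.25031088 0.19      ]
 [0.53905066 0.17022602 0.19      ]
 [0.6152012  0.25386848 0.19      ]
 [0.61522676 0.17476671 0.19      ]]
(array([0.53828898, 0.25028711, 0.18980444]), np.float64(0.00020569402156702751))
(array([0.53802314, 0.16935379, 0.18983612]), np.float64(0.0026914283818592925))
scene plane [[0.5382974  0.25001422 0.19      ]
 [0.53721872 0.16808833 0.19      ]]
198 [ 75  78  83  86  88 102 128 141 136 117  94  86  86]
204 [ 85  80  93 117 125 128 138 143 131 116 113 124 130]
210 [ 70  90 117 128 131 135 142 140 125 115 123 130 130]
216 [ 90 116 127 125 123 136 143 134 118 113 123 131 132]
222 [ 91 114 126 128 132 141 143 129 115 118 125 128 130]
228 [ 78  92  98 110 131 143 138 116  91  80  81  81  82]
[[-9.10302978e-01  4.13942183e-01 -5.98574402e-04]
 [ 4.13942606e-01  9.10301702e-01 -1.52633853e-03]
 [-8.69326071e-05 -1.63720596e-03 -9.99998656e-01]]
grip foot check [[453.94923252 236.66201272]] [[231.1093196  320.07860731]]
```

>>> {"name": "step_arm", "arguments": {"moves": [{"dx": -41.5, "dy": -26, "dz": -22}, {"dx": -41.5, "dy": -26, "dz": -22}, {"dx": -41.5, "dy": -26, "dz": -22}, {"dx": -41.5, "dy": -26, "dz": -22}, {"dx": -41.5, "dy": -26, "dz": -22}, {"dx": -41.5, "dy": -26}, {"dx": -41.5, "dy": -26}, {"dx": -41.5, "dy": -26}, {"dx": -41.5, "dy": -26}, {"dx": -41.5, "dy": -26}, {"dx": -16.4, "dy": -51}, {"dx": -16.4, "dy": -51}, {"dx": -16.4, "dy": -51}, {"dx": -16.4, "dy": -51}, {"dx": -16.4, "dy": -51}, {"dx": -16.4, "dy": -51}, {"dx": -16.4, "dy": -51}, {"dx": -16.4, "dy": -51}, {"dx": -16.4, "dy": -51}]}}

```text
invalid input at $.moves[0]: expected keys rx, ry, rz, dx, dy, dz, gripper
```

>>> {"name": "step_arm", "arguments": {"moves": [{"rz": 9.6}, {"rz": 9.6}, {"rz": 9.6}, {"rz": 9.6}, {"rz": 9.6}, {"rz": 9.6}, {"rz": 9.6}, {"rz": 9.6}, {}]}}

```text
invalid input at $.moves[0]: expected keys rx, ry, rz, dx, dy, dz, gripper
```

```bash
cat > st.py <<'E'
from h import *
from scipy.spatial.transform import Rotation as Ro
def st():
    s=r.get_obs();R=Ro.from_rotvec(s["orientation"]).as_matrix()
    print("t",round(s["clock"],2),"tcp",np.round(s["tcp_pos"],4),"yaw_y",np.degrees(np.arctan2(R[1,1],R[0,1])).round(2),"zdir",R[:,2].round(4),"F",np.round(s["contact_force"],2),"M",np.round(s["moment"],2),"w",round(float(s["grip_width"]),4),round(float(s["gripper_force"]),1),"j",np.round(s["joints"],2))
    return s,R
E
python3 - <<'E'
from st import *
st(); cv2.imwrite("pics/w1.png",r.grab_frame("wrist"))
print(proj("wrist",[[.493,-.275,.206],[.493,-.275,.022],[.5,-.28,0.022]]))
E
```

```text
t 0.1 tcp [0.2792 0.614  0.2491] yaw_y 65.55 zdir [-6.0e-04 -1.5e-03 -1.0e+00] F [ 0.68 -0.24  0.59] M [-0.    0.04  0.02] w 0.0856 0.0 j [-1.25  0.48  0.02  1.56 -0.01  1.11 -0.08]
[[-658.12596247 1005.19890203]
 [-283.75935389  669.92555961]
 [-282.45741414  674.76363354]]
```

View pics/w1.png

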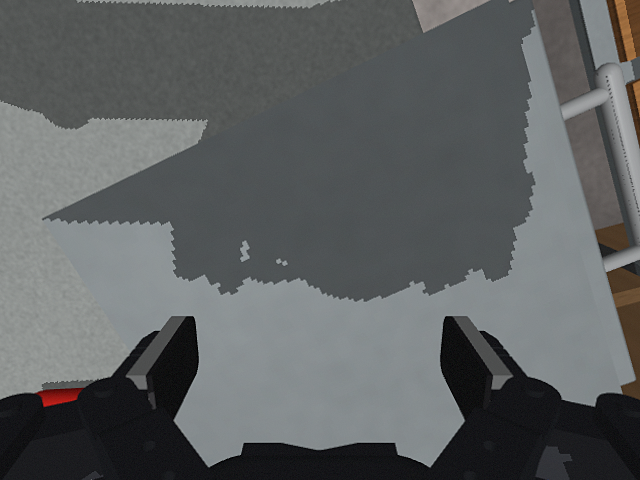

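The arm hasn't moved (every row needs all seven keys). The wrist view shows only the grey box top and the open fingers near (170,370) and (470,370).

>>> {"name": "step_arm", "arguments": {"moves": [{"rx": 0, "ry": 0, "rz": 0, "dx": -41.5, "dy": -26, "dz": -22, "gripper": 1}, {"rx": 0, "ry": 0, "rz": 0, "dx": -41.5, "dy": -26, "dz": -22, "gripper": 1}, {"rx": 0, "ry": 0, "rz": 0, "dx": -41.5, "dy": -26, "dz": -22, "gripper": 1}, {"rx": 0, "ry": 0, "rz": 0, "dx": -41.5, "dy": -26, "dz": -22, "gripper": 1}, {"rx": 0, "ry": 0, "rz": 0, "dx": -41.5, "dy": -26, "dz": -22, "gripper": 1}, {"rx": 0, "ry": 0, "rz": 0, "dx": -41.5, "dy": -26, "dz": 0, "gripper": 1}, {"rx": 0, "ry": 0, "rz": 0, "dx": -41.5, "dy": -26, "dz": 0, "gripper": 1}, {"rx": 0, "ry": 0, "rz": 0, "dx": -41.5, "dy": -26, "dz": 0, "gripper": 1}, {"rx": 0, "ry": 0, "rz": 0, "dx": -41.5, "dy": -26, "dz": 0, "gripper": 1}, {"rx": 0, "ry": 0, "rz": 0, "dx": -41.5, "dy": -26, "dz": 0, "gripper": 1}, {"rx": 0, "ry": 0, "rz": 0, "dx": -16.4, "dy": -51, "dz": 0, "gripper": 1}, {"rx": 0, "ry": 0, "rz": 0, "dx": -16.4, "dy": -51, "dz": 0, "gripper": 1}, {"rx": 0, "ry": 0, "rz": 0, "dx": -16.4, "dy": -51, "dz": 0, "gripper": 1}, {"rx": 0, "ry": 0, "rz": 0, "dx": -16.4, "dy": -51, "dz": 0, "gripper": 1}, {"rx": 0, "ry": 0, "rz": 0, "dx": -16.4, "dy": -51, "dz": 0, "gripper": 1}, {"rx": 0, "ry": 0, "rz": 0, "dx": -16.4, "dy": -51, "dz": 0, "gripper": 1}, {"rx": 0, "ry": 0, "rz": 0, "dx": -16.4, "dy": -51, "dz": 0, "gripper": 1}, {"rx": 0, "ry": 0, "rz": 0, "dx": -16.4, "dy": -51, "dz": 0, "gripper": 1}, {"rx": 0, "ry": 0, "rz": 0, "dx": -16.4, "dy": -51, "dz": 0, "gripper": 1}]}}

```text
clock: 2.52
tcp_pos: [0.4934, -0.2744, 0.3599]
orientation: [0.665, 3.07, 0.001]
contact_force: [0.5, 1.3, 0.2]
grip_width: 0.0852
gripper_force: 0.0
```

>>> {"name": "step_arm", "arguments": {"moves": [{"rx": 0, "ry": 0, "rz": 9.6, "dx": 0, "dy": 0, "dz": 0, "gripper": 1}, {"rx": 0, "ry": 0, "rz": 9.6, "dx": 0, "dy": 0, "dz": 0, "gripper": 1}, {"rx": 0, "ry": 0, "rz": 9.6, "dx": 0, "dy": 0, "dz": 0, "gripper": 1}, {"rx": 0, "ry": 0, "rz": 9.6, "dx": 0, "dy": 0, "dz": 0, "gripper": 1}, {"rx": 0, "ry": 0, "rz": 9.6, "dx": 0, "dy": 0, "dz": 0, "gripper": 1}, {"rx": 0, "ry": 0, "rz": 9.6, "dx": 0, "dy": 0, "dz": 0, "gripper": 1}, {"rx": 0, "ry": 0, "rz": 9.6, "dx": 0, "dy": 0, "dz": 0, "gripper": 1}, {"rx": 0, "ry": 0, "rz": 9.6, "dx": 0, "dy": 0, "dz": 0, "gripper": 1}, {"rx": 0, "ry": 0, "rz": 0, "dx": 0, "dy": 0, "dz": 0, "gripper": 1}]}}

```text
clock: 3.65
tcp_pos: [0.4938, -0.2727, 0.3597]
orientation: [-2.427, -1.995, 0.001]
contact_force: [-0.4, 0.6, -0.6]
grip_width: 0.0853
gripper_force: 0.0
```

```bash
python3 - <<'E'
from st import *
st(); cv2.imwrite("pics/w2.png",r.grab_frame("wrist"))
print(proj("wrist",[[.493,-.275,.206],[.493,-.275,.022]]))
E
```

```text
t 3.65 tcp [ 0.4938 -0.2727  0.3597] yaw_y -11.16 zdir [-6.e-04  1.e-04 -1.e+00] F [-0.38  0.58 -0.63] M [-0.   -0.02  0.01] w 0.0853 0.0 j [-0.24  0.25  0.78  1.72 -0.18  1.25  0.39]
[[319.275661   234.99369221]
 [319.09497932 191.51510349]]
```

View pics/w2.png

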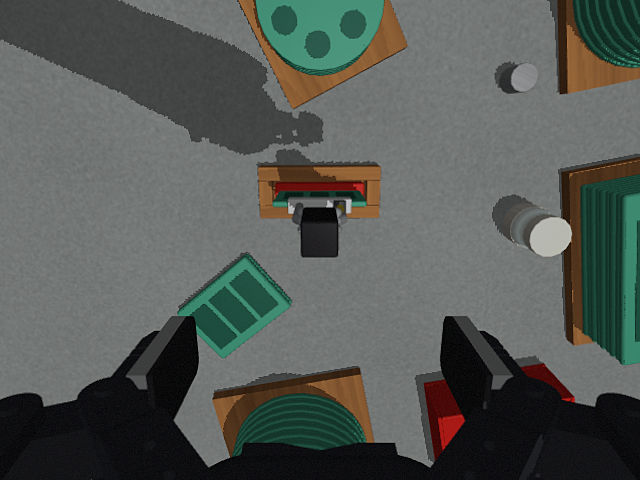

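The grip's top face is centred near (319,238) and the rest's edges are horizontal in the picture. So yaw and x are right, and y needs about −5 mm.

>>> {"name": "step_arm", "arguments": {"moves": [{"rx": 0, "ry": 0, "rz": 0, "dx": -5, "dy": 0, "dz": 30, "gripper": 1}, {"rx": 0, "ry": 0, "rz": 0, "dx": 0, "dy": 0, "dz": 30, "gripper": 1}, {"rx": 0, "ry": 0, "rz": 0, "dx": 0, "dy": 0, "dz": 30, "gripper": 1}, {"rx": 0, "ry": 0, "rz": 0, "dx": 0, "dy": 0, "dz": 30, "gripper": 1}, {"rx": 0, "ry": 0, "rz": 0, "dx": 0, "dy": 0, "dz": 30, "gripper": 1}, {"rx": 0, "ry": 0, "rz": 0, "dx": 0, "dy": 0, "dz": 15.5, "gripper": 1}, {"rx": 0, "ry": 0, "rz": 0, "dx": 0, "dy": 0, "dz": 0, "gripper": 1}, {"rx": 0, "ry": 0, "rz": 0, "dx": 0, "dy": 0, "dz": 0, "gripper": 1}]}}

```text
clock: 4.7
tcp_pos: [0.4935, -0.2783, 0.1956]
orientation: [2.427, 1.993, 0.001]
contact_force: [0.1, -0.3, 0.5]
grip_width: 0.0855
gripper_force: 0.0
```

>>> {"name": "step_arm", "arguments": {"grip_force": 60, "moves": [{"rx": 0, "ry": 0, "rz": 0, "dx": 0, "dy": 0, "dz": 0, "gripper": 0}, {"rx": 0, "ry": 0, "rz": 0, "dx": 0, "dy": 0, "dz": 0, "gripper": -0.3}, {"rx": 0, "ry": 0, "rz": 0, "dx": 0, "dy": 0, "dz": 0, "gripper": -0.5}, {"rx": 0, "ry": 0, "rz": 0, "dx": 0, "dy": 0, "dz": 0, "gripper": -1}, {"rx": 0, "ry": 0, "rz": 0, "dx": 0, "dy": 0, "dz": 0, "gripper": -1}, {"rx": 0, "ry": 0, "rz": 0, "dx": 0, "dy": 0, "dz": 0, "gripper": -1}, {"rx": 0, "ry": 0, "rz": 0, "dx": 0, "dy": 0, "dz": 0, "gripper": -1}, {"rx": 0, "ry": 0, "rz": 0, "dx": 0, "dy": 0, "dz": 0, "gripper": -1}]}}

```text
clock: 5.7
tcp_pos: [0.493, -0.278, 0.1948]
orientation: [2.428, 1.993, 0.0]
contact_force: [-1.4, 0.0, 6.0]
grip_width: 0.0257
gripper_force: 59.9
```

```bash
python3 - <<'E'
from st import *
st()
E
```

```text
t 5.7 tcp [ 0.493  -0.278   0.1948] yaw_y -11.26 zdir [ 4.e-04 -1.e-04 -1.e+00] F [-1.4   0.03  6.04] M [0.09 0.28 0.03] w 0.0257 59.9 j [-0.13  0.43  0.7   1.91 -0.34  0.92  0.53]
```

>>> {"name": "step_arm", "arguments": {"moves": [{"rx": 0, "ry": 0, "rz": 0, "dx": 0, "dy": 0, "dz": -5, "gripper": -1}, {"rx": 0, "ry": 0, "rz": 0, "dx": 0, "dy": 0, "dz": -10, "gripper": -1}, {"rx": 0, "ry": 0, "rz": 0, "dx": 0, "dy": 0, "dz": -15, "gripper": -1}, {"rx": 0, "ry": 0, "rz": 0, "dx": 0, "dy": 0, "dz": -20, "gripper": -1}, {"rx": 0, "ry": 0, "rz": 0, "dx": 0, "dy": 0, "dz": -25, "gripper": -1}, {"rx": 0, "ry": 0, "rz": 0, "dx": 0, "dy": 0, "dz": -25, "gripper": -1}, {"rx": 0, "ry": 0, "rz": 0, "dx": 0, "dy": 0, "dz": -20, "gripper": -1}, {"rx": 0, "ry": 0, "rz": 0, "dx": 0, "dy": 0, "dz": 0, "gripper": -1}, {"rx": 0, "ry": 0, "rz": 0, "dx": 0, "dy": 0, "dz": 0, "gripper": -1}]}}

```text
clock: 6.82
tcp_pos: [0.4925, -0.2775, 0.314]
orientation: [-2.428, -1.992, 0.0]
contact_force: [0.2, 0.1, -3.2]
grip_width: 0.0255
gripper_force: 59.3
```

```bash
python3 - <<'E'
from st import *
st(); a=r.grab_frame("scene");b=r.grab_frame("wrist")
cv2.imwrite("pics/l.png",np.hstack([cv2.resize(a[230:430,150:350],(400,400),interpolation=cv2.INTER_CUBIC),cv2.resize(b[120:480,140:500],(400,400))]))
E
```

```text
t 6.83 tcp [ 0.4925 -0.2775  0.314 ] yaw_y -11.25 zdir [-7.e-04  6.e-04 -1.e+00] F [ 0.2   0.14 -3.15] M [-0.01 -0.01 -0.03] w 0.0255 59.3 j [-0.21  0.29  0.77  1.78 -0.22  1.16  0.43]
```

View pics/l.png

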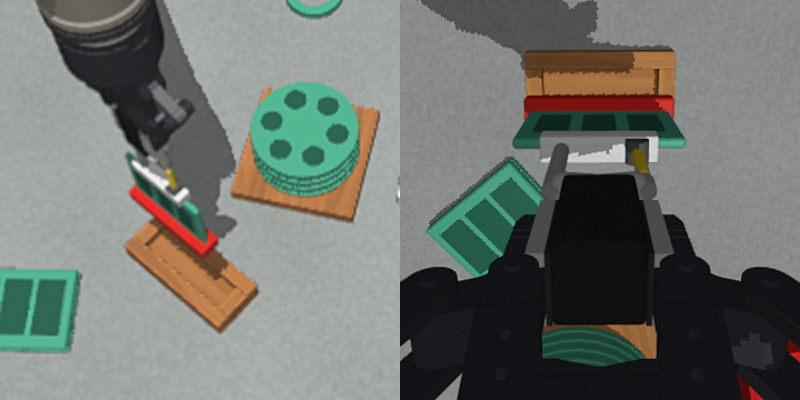

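>>> {"name": "step_arm", "arguments": {"moves": [{"rx": 0, "ry": 0, "rz": -6.9, "dx": 0, "dy": 0, "dz": 0, "gripper": -1}, {"rx": 0, "ry": 0, "rz": -6.9, "dx": 0, "dy": 0, "dz": 0, "gripper": -1}, {"rx": 0, "ry": 0, "rz": 0, "dx": 15, "dy": 1.2, "dz": 0, "gripper": -1}, {"rx": 0, "ry": 0, "rz": 0, "dx": 30, "dy": 1.2, "dz": 0, "gripper": -1}, {"rx": 0, "ry": 0, "rz": 0, "dx": 40, "dy": 1.2, "dz": 0, "gripper": -1}, {"rx": 0, "ry": 0, "rz": 0, "dx": 40, "dy": 1.2, "dz": 0, "gripper": -1}, {"rx": 0, "ry": 0, "rz": 0, "dx": 40, "dy": 1.2, "dz": 0, "gripper": -1}, {"rx": 0, "ry": 0, "rz": 0, "dx": 40, "dy": 1.2, "dz": 0, "gripper": -1}, {"rx": 0, "ry": 0, "rz": 0, "dx": 40, "dy": 1.2, "dz": 0, "gripper": -1}, {"rx": 0, "ry": 0, "rz": 0, "dx": 40, "dy": 1.2, "dz": 0, "gripper": -1}, {"rx": 0, "ry": 0, "rz": 0, "dx": 40, "dy": 1.2, "dz": 0, "gripper": -1}, {"rx": 0, "ry": 0, "rz": 0, "dx": 40, "dy": 1.2, "dz": 0, "gripper": -1}, {"rx": 0, "ry": 0, "rz": 0, "dx": 40, "dy": 1.2, "dz": 0, "gripper": -1}, {"rx": 0, "ry": 0, "rz": 0, "dx": 40, "dy": 1.2, "dz": 0, "gripper": -1}, {"rx": 0, "ry": 0, "rz": 0, "dx": 25, "dy": 0, "dz": 0, "gripper": -1}, {"rx": 0, "ry": 0, "rz": 0, "dx": 14, "dy": 0, "dz": 0, "gripper": -1}, {"rx": 0, "ry": 0, "rz": 0, "dx": 0, "dy": 0, "dz": 15, "gripper": -1}, {"rx": 0, "ry": 0, "rz": 0, "dx": 0, "dy": 0, "dz": 22, "gripper": -1}, {"rx": 0, "ry": 0, "rz": 0, "dx": 0, "dy": 0, "dz": 15, "gripper": -1}, {"rx": 0, "ry": 0, "rz": 0, "dx": 0, "dy": 0, "dz": 5, "gripper": -1}]}}

```text
clock: 9.43
tcp_pos: [0.4854, 0.2051, 0.2561]
orientation: [-2.174, -2.268, 0.004]
contact_force: [-0.1, 0.1, -2.5]
grip_width: 0.0259
gripper_force: 59.4
```

>>> {"name": "step_arm", "arguments": {"moves": [{"rx": 0, "ry": 0, "rz": 0, "dx": 0, "dy": 0, "dz": 0, "gripper": -1}, {"rx": 0, "ry": 0, "rz": 0, "dx": 0, "dy": 0, "dz": 0, "gripper": -1}]}}

```text
clock: 9.68
tcp_pos: [0.4863, 0.2064, 0.2582]
orientation: [2.172, 2.27, 0.002]
contact_force: [0.6, 0.5, -2.9]
grip_width: 0.0248
gripper_force: 59.4
```

```bash
python3 - <<'E'
from st import *
st(); a=r.grab_frame("scene");b=r.grab_frame("wrist")
cv2.imwrite("pics/p.png",np.hstack([cv2.resize(a[100:250,310:460],(400,400),interpolation=cv2.INTER_CUBIC),cv2.resize(b,(400,300))[:, :].copy() if 0 else cv2.resize(b[0:400,120:520],(400,400))]))
E
```

```text
t 9.68 tcp [0.4863 0.2064 0.2582] yaw_y 2.53 zdir [ 1.1e-03  7.0e-04 -1.0e+00] F [ 0.63  0.51 -2.91] M [-0.04 -0.02  0.03] w 0.0248 59.4 j [-0.86  0.23  0.4   1.92 -0.11  1.01 -0.37]
```

View pics/p.png

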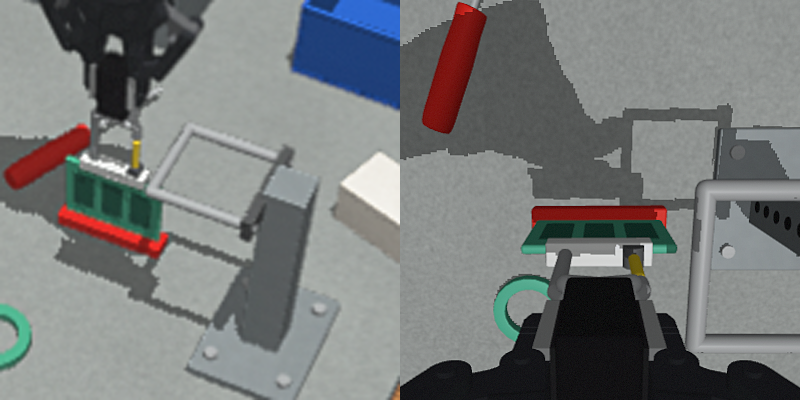

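```bash
python3 - <<'E'
from st import *
print(plane("wrist",[[424,189],[424,343],[500,189],[500,343]],.19))
E
```

```text
[[0.53239282 0.25191043 0.19      ]
 [0.54178543 0.17214352 0.19      ]
 [0.56739789 0.25341284 0.19      ]
 [0.5809413  0.17399227 0.19      ]]
```

>>> {"name": "step_arm", "arguments": {"moves": [{"rx": 0, "ry": 0, "rz": 0, "dx": 0, "dy": 8, "dz": 0, "gripper": -1}, {"rx": 0, "ry": 0, "rz": 0, "dx": 0, "dy": 8, "dz": 0, "gripper": -1}, {"rx": 0, "ry": 0, "rz": 0, "dx": 0, "dy": 4, "dz": 0, "gripper": -1}, {"rx": 0, "ry": 0, "rz": 0, "dx": 0, "dy": 0, "dz": 0, "gripper": -1}, {"rx": 0, "ry": 0, "rz": 0, "dx": 0, "dy": 0, "dz": 0, "gripper": -1}]}}

```text
clock: 10.4
tcp_pos: [0.5056, 0.2072, 0.2574]
orientation: [-2.171, -2.27, 0.001]
contact_force: [-0.6, 0.2, -3.6]
grip_width: 0.0253
gripper_force: 59.5
```

>>> {"name": "step_arm", "arguments": {"moves": [{"rx": 0, "ry": 0, "rz": 0, "dx": 0, "dy": 3, "dz": 0, "gripper": -1}, {"rx": 0, "ry": 0, "rz": 0, "dx": 0, "dy": 3, "dz": 0, "gripper": -1}, {"rx": 0, "ry": 0, "rz": 0, "dx": 0, "dy": 3, "dz": 0, "gripper": -1}, {"rx": 0, "ry": 0, "rz": 0, "dx": 0, "dy": 0, "dz": 0, "gripper": -1}]}}

```text
clock: 10.9
tcp_pos: [0.5141, 0.2077, 0.2571]
orientation: [-2.171, -2.27, 0.002]
contact_force: [-3.9, -0.4, -2.9]
grip_width: 0.0255
gripper_force: 59.5
```

```bash
python3 - <<'E'
from st import *
st()
E
```

```text
t 10.9 tcp [0.5141 0.2077 0.2571] yaw_y 2.56 zdir [-1.8e-03 -4.0e-04 -1.0e+00] F [-3.87 -0.39 -2.95] M [ 0.    1.3  -0.02] w 0.0255 59.5 j [-0.83  0.28  0.41  1.86 -0.13  1.03 -0.32]
```

>>> {"name": "step_arm", "arguments": {"moves": [{"rx": 0, "ry": 0, "rz": 0, "dx": 0, "dy": 3, "dz": 0, "gripper": -1}, {"rx": 0, "ry": 0, "rz": 0, "dx": 0, "dy": 3, "dz": 0, "gripper": -1}, {"rx": 0, "ry": 0, "rz": 0, "dx": 0, "dy": 3, "dz": 0, "gripper": -1}, {"rx": 0, "ry": 0, "rz": 0, "dx": 0, "dy": 3, "dz": 0, "gripper": -1}, {"rx": 0, "ry": 0, "rz": 0, "dx": 0, "dy": 0, "dz": 0, "gripper": -1}]}}

```text
clock: 11.52
tcp_pos: [0.5253, 0.2079, 0.2562]
orientation: [-2.17, -2.269, 0.006]
contact_force: [-5.6, -0.5, -6.5]
grip_width: 0.0254
gripper_force: 59.3
```

>>> {"name": "step_arm", "arguments": {"moves": [{"rx": 0, "ry": 0, "rz": 0, "dx": 0, "dy": 3, "dz": 0, "gripper": -1}, {"rx": 0, "ry": 0, "rz": 0, "dx": 0, "dy": 3, "dz": 0, "gripper": -1}, {"rx": 0, "ry": 0, "rz": 0, "dx": 0, "dy": 3, "dz": 0, "gripper": -1}, {"rx": 0, "ry": 0, "rz": 0, "dx": 0, "dy": 0, "dz": 0, "gripper": -1}]}}

```text
clock: 12.02
tcp_pos: [0.5344, 0.2082, 0.256]
orientation: [-2.17, -2.27, 0.005]
contact_force: [-4.1, 0.6, -9.3]
grip_width: 0.0254
gripper_force: 59.3
```

```bash
python3 - <<'E'
from st import *
st()
E
```

```text
t 12.03 tcp [0.5344 0.2082 0.256 ] yaw_y 2.56 zdir [-0.0034 -0.0016 -1.    ] F [-4.12  0.64 -9.26] M [ 0.02  1.13 -0.03] w 0.0254 59.3 j [-0.81  0.32  0.41  1.82 -0.15  1.04 -0.3 ]
```

>>> {"name": "step_arm", "arguments": {"moves": [{"rx": 0, "ry": 0, "rz": 0, "dx": 0, "dy": 3, "dz": 0, "gripper": -1}, {"rx": 0, "ry": 0, "rz": 0, "dx": 0, "dy": 1, "dz": 0, "gripper": -1}, {"rx": 0, "ry": 0, "rz": 0, "dx": 0, "dy": 0, "dz": 3, "gripper": -1}, {"rx": 0, "ry": 0, "rz": 0, "dx": 0, "dy": 0, "dz": 3, "gripper": -1}, {"rx": 0, "ry": 0, "rz": 0, "dx": 0, "dy": 0, "dz": 3, "gripper": -1}, {"rx": 0, "ry": 0, "rz": 0, "dx": 0, "dy": 0, "dz": 0, "gripper": -1}]}}

```text
clock: 12.78
tcp_pos: [0.5412, 0.2089, 0.2493]
orientation: [2.171, 2.269, 0.004]
contact_force: [0.2, 0.7, -3.3]
grip_width: 0.0252
gripper_force: 60.4
```

>>> {"name": "step_arm", "arguments": {"moves": [{"rx": 0, "ry": 0, "rz": 0, "dx": 0, "dy": 0, "dz": 3, "gripper": -1}, {"rx": 0, "ry": 0, "rz": 0, "dx": 0, "dy": 0, "dz": 3, "gripper": -1}, {"rx": 0, "ry": 0, "rz": 0, "dx": 0, "dy": 0, "dz": 2, "gripper": -1}, {"rx": 0, "ry": 0, "rz": 0, "dx": 0, "dy": 0, "dz": 0, "gripper": -1}, {"rx": 0, "ry": 0, "rz": 0, "dx": 0, "dy": 0, "dz": 0, "gripper": -1}]}}

```text
clock: 13.4
tcp_pos: [0.5398, 0.2087, 0.2405]
orientation: [2.172, 2.27, 0.0]
contact_force: [-0.3, -0.1, -2.9]
grip_width: 0.025
gripper_force: 60.4
```

```bash
python3 - <<'E'
from st import *
st()
E
```

```text
t 13.4 tcp [0.5398 0.2087 0.2405] yaw_y 2.54 zdir [ 2.e-04  1.e-04 -1.e+00] F [-0.35 -0.07 -2.9 ] M [ 0.02 -0.02 -0.01] w 0.025 60.4 j [-0.8   0.34  0.41  1.82 -0.16  1.01 -0.28]
```

>>> {"name": "step_arm", "arguments": {"moves": [{"rx": 0, "ry": 0, "rz": 0, "dx": 0, "dy": 0, "dz": 2, "gripper": -1}, {"rx": 0, "ry": 0, "rz": 0, "dx": 0, "dy": 0, "dz": 2, "gripper": -1}, {"rx": 0, "ry": 0, "rz": 0, "dx": 0, "dy": 0, "dz": 1, "gripper": -1}, {"rx": 0, "ry": 0, "rz": 0, "dx": 0, "dy": 0, "dz": 0, "gripper": -1}, {"rx": 0, "ry": 0, "rz": 0, "dx": 0, "dy": 0, "dz": 0, "gripper": -1}]}}

```text
clock: 14.02
tcp_pos: [0.5398, 0.2087, 0.2356]
orientation: [2.172, 2.27, 0.0]
contact_force: [-0.9, -0.5, -3.1]
grip_width: 0.0256
gripper_force: 60.4
```

```bash
python3 - <<'E'
from st import *
st(); a=r.grab_frame("scene");b=r.grab_frame("wrist")
cv2.imwrite("pics/q.png",np.hstack([cv2.resize(a[120:220,340:440],(400,400),interpolation=cv2.INTER_CUBIC),cv2.resize(b[180:380,220:420],(400,400))]))
E
```

```text
t 14.03 tcp [0.5398 0.2087 0.2356] yaw_y 2.54 zdir [ 1.e-04  1.e-04 -1.e+00] F [-0.88 -0.51 -3.1 ] M [-0.01  0.03 -0.01] w 0.0256 60.4 j [-0.8   0.35  0.4   1.83 -0.16  1.   -0.28]
```

View pics/q.png

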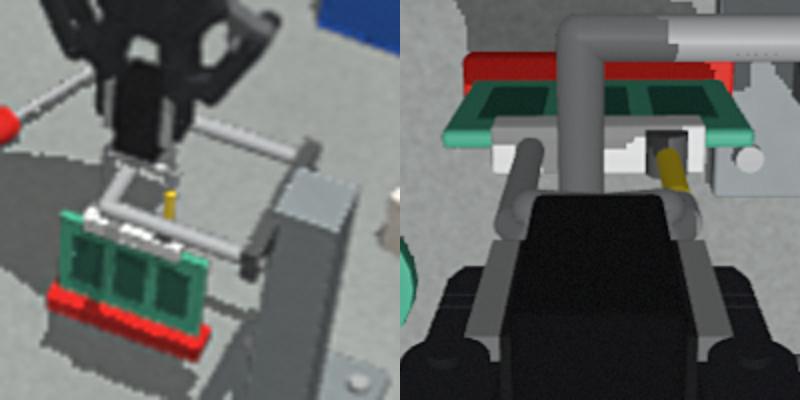

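Hooked: the bar runs between the spine and the gate, and the gate is shut, with about 3 mm under the bow. Next is the pull back.

>>> {"name": "step_arm", "arguments": {"moves": [{"rx": 0, "ry": 0, "rz": 0, "dx": 0, "dy": -3, "dz": -0.5, "gripper": -1}, {"rx": 0, "ry": 0, "rz": 0, "dx": 0, "dy": -4, "dz": 0, "gripper": -1}, {"rx": 0, "ry": 0, "rz": 0, "dx": 0, "dy": -2, "dz": 0, "gripper": -1}, {"rx": 0, "ry": 0, "rz": 0, "dx": 0, "dy": 0, "dz": 0, "gripper": -1}, {"rx": 0, "ry": 0, "rz": 0, "dx": 0, "dy": 0, "dz": 0, "gripper": -1}]}}

```text
clock: 14.75
tcp_pos: [0.5309, 0.2083, 0.2361]
orientation: [2.172, 2.27, 0.0]
contact_force: [0.2, -0.1, -3.2]
grip_width: 0.0253
gripper_force: 60.4
```

>>> {"name": "step_arm", "arguments": {"moves": [{"rx": 0, "ry": 0, "rz": 0, "dx": 0, "dy": -1, "dz": 0, "gripper": -1}, {"rx": 0, "ry": 0, "rz": 0, "dx": 0, "dy": 0, "dz": 0, "gripper": -1}]}}

```text
clock: 15.0
tcp_pos: [0.5297, 0.2082, 0.236]
orientation: [-2.172, -2.27, 0.0]
contact_force: [-0.2, 0.6, -2.6]
grip_width: 0.0257
gripper_force: 60.4
```

>>> {"name": "step_arm", "arguments": {"moves": [{"rx": 0, "ry": 0, "rz": 0, "dx": 0, "dy": -1, "dz": 0, "gripper": -1}, {"rx": 0, "ry": 0, "rz": 0, "dx": 0, "dy": 0, "dz": 0, "gripper": -1}]}}

```text
clock: 15.25
tcp_pos: [0.5287, 0.2082, 0.236]
orientation: [-2.171, -2.27, 0.0]
contact_force: [-0.7, -0.9, -3.0]
grip_width: 0.0254
gripper_force: 60.4
```

>>> {"name": "step_arm", "arguments": {"moves": [{"rx": 0, "ry": 0, "rz": 0, "dx": 0, "dy": -1, "dz": 0, "gripper": -1}, {"rx": 0, "ry": 0, "rz": 0, "dx": 0, "dy": 0, "dz": 0, "gripper": -1}]}}

```text
clock: 15.5
tcp_pos: [0.5277, 0.2082, 0.236]
orientation: [-2.171, -2.27, -0.0]
contact_force: [0.9, -0.4, -3.1]
grip_width: 0.0256
gripper_force: 60.4
```

>>> {"name": "step_arm", "arguments": {"moves": [{"rx": 0, "ry": 0, "rz": 0, "dx": 0, "dy": -0.7, "dz": 0, "gripper": -1}, {"rx": 0, "ry": 0, "rz": 0, "dx": 0, "dy": 0, "dz": 0, "gripper": -1}]}}

```text
clock: 15.75
tcp_pos: [0.527, 0.2082, 0.236]
orientation: [-2.172, -2.27, -0.0]
contact_force: [0.1, -0.2, -2.6]
grip_width: 0.0256
gripper_force: 60.4
```

>>> {"name": "step_arm", "arguments": {"moves": [{"rx": 0, "ry": 0, "rz": 0, "dx": 0, "dy": -0.7, "dz": 0, "gripper": -1}, {"rx": 0, "ry": 0, "rz": 0, "dx": 0, "dy": 0, "dz": 0, "gripper": -1}]}}

```text
clock: 16.0
tcp_pos: [0.5266, 0.2081, 0.2362]
orientation: [2.171, 2.27, 0.001]
contact_force: [0.1, 0.4, -2.8]
grip_width: 0.0252
gripper_force: 60.4
```

>>> {"name": "step_arm", "arguments": {"moves": [{"rx": 0, "ry": 0, "rz": 0, "dx": 0, "dy": -0.7, "dz": 0, "gripper": -1}, {"rx": 0, "ry": 0, "rz": 0, "dx": 0, "dy": 0, "dz": 0, "gripper": -1}]}}

```text
clock: 16.25
tcp_pos: [0.5263, 0.2081, 0.2363]
orientation: [2.171, 2.27, 0.002]
contact_force: [3.2, -0.2, -2.9]
grip_width: 0.0256
gripper_force: 60.4
```

>>> {"name": "step_arm", "arguments": {"moves": [{"rx": 0, "ry": 0, "rz": 0, "dx": 0, "dy": -0.7, "dz": 0, "gripper": -1}, {"rx": 0, "ry": 0, "rz": 0, "dx": 0, "dy": 0, "dz": 0, "gripper": -1}]}}

```text
clock: 16.5
tcp_pos: [0.5259, 0.2081, 0.2365]
orientation: [2.171, 2.269, 0.003]
contact_force: [5.7, -0.5, -2.1]
grip_width: 0.0256
gripper_force: 60.5
```

>>> {"name": "step_arm", "arguments": {"moves": [{"rx": 0, "ry": 0, "rz": 0, "dx": 0, "dy": -0.5, "dz": 0, "gripper": -1}, {"rx": 0, "ry": 0, "rz": 0, "dx": 0, "dy": 0, "dz": 0, "gripper": -1}]}}

```text
clock: 16.75
tcp_pos: [0.5258, 0.2081, 0.2366]
orientation: [2.171, 2.269, 0.004]
contact_force: [6.2, -0.3, -3.1]
grip_width: 0.0254
gripper_force: 60.4
```

>>> {"name": "step_arm", "arguments": {"moves": [{"rx": 0, "ry": 0, "rz": 0, "dx": 0, "dy": -0.5, "dz": 0, "gripper": -1}, {"rx": 0, "ry": 0, "rz": 0, "dx": 0, "dy": -0.5, "dz": 0, "gripper": -1}, {"rx": 0, "ry": 0, "rz": 0, "dx": 0, "dy": 0, "dz": 0, "gripper": -1}]}}

```text
clock: 17.12
tcp_pos: [0.5255, 0.2081, 0.2368]
orientation: [2.17, 2.268, 0.006]
contact_force: [9.0, 0.6, -4.6]
grip_width: 0.0254
gripper_force: 60.3
```

```bash
python3 - <<'E'
from st import *
st()
E
```

```text
t 17.12 tcp [0.5255 0.2081 0.2368] yaw_y 2.52 zdir [ 0.0045  0.001  -1.    ] F [ 9.02  0.61 -4.61] M [ 0.01 -1.98 -0.02] w 0.0254 60.3 j [-0.81  0.32  0.4   1.86 -0.15  0.98 -0.3 ]
```

>>> {"name": "step_arm", "arguments": {"moves": [{"rx": 0, "ry": 0, "rz": 0, "dx": 0, "dy": -0.5, "dz": 0, "gripper": -1}, {"rx": 0, "ry": 0, "rz": 0, "dx": 0, "dy": -0.5, "dz": 0, "gripper": -1}, {"rx": 0, "ry": 0, "rz": 0, "dx": 0, "dy": 0, "dz": 0, "gripper": -1}]}}

```text
clock: 17.5
tcp_pos: [0.5252, 0.2081, 0.237]
orientation: [2.17, 2.267, 0.008]
contact_force: [10.1, 0.3, -4.9]
grip_width: 0.0254
gripper_force: 60.3
```

>>> {"name": "step_arm", "arguments": {"moves": [{"rx": 0, "ry": 0, "rz": 0, "dx": 0, "dy": 0, "dz": 0, "gripper": -1}]}}

```text
clock: 17.62
tcp_pos: [0.5252, 0.2081, 0.237]
orientation: [2.17, 2.267, 0.008]
contact_force: [10.7, 0.4, -4.3]
grip_width: 0.0256
gripper_force: 60.3
```

>>> {"name": "step_arm", "arguments": {"moves": [{"rx": 0, "ry": 0, "rz": 0, "dx": 0, "dy": -0.4, "dz": 0, "gripper": -1}, {"rx": 0, "ry": 0, "rz": 0, "dx": 0, "dy": -0.4, "dz": 0, "gripper": -1}, {"rx": 0, "ry": 0, "rz": 0, "dx": 0, "dy": 0, "dz": 0, "gripper": -1}]}}

```text
clock: 18.0
tcp_pos: [0.525, 0.2081, 0.2372]
orientation: [2.169, 2.266, 0.01]
contact_force: [11.9, 0.0, -5.4]
grip_width: 0.025
gripper_force: 60.3
```

>>> {"name": "step_arm", "arguments": {"moves": [{"rx": 0, "ry": 0, "rz": 0, "dx": 0, "dy": 0, "dz": 0, "gripper": -1}, {"rx": 0, "ry": 0, "rz": 0, "dx": 0, "dy": 0, "dz": 0, "gripper": -1}]}}

```text
clock: 18.25
tcp_pos: [0.525, 0.2081, 0.2372]
orientation: [2.169, 2.266, 0.01]
contact_force: [11.9, 0.4, -5.6]
grip_width: 0.0254
gripper_force: 60.3
```

>>> {"name": "step_arm", "arguments": {"moves": [{"rx": 0, "ry": 0, "rz": 0, "dx": 0, "dy": 0, "dz": 0, "gripper": -1}, {"rx": 0, "ry": 0, "rz": 0, "dx": 0, "dy": 0, "dz": 0, "gripper": -1}]}}

```text
clock: 18.5
tcp_pos: [0.5251, 0.2081, 0.2372]
orientation: [2.169, 2.266, 0.01]
contact_force: [12.3, 0.3, -5.3]
grip_width: 0.0253
gripper_force: 60.3
```

>>> {"name": "step_arm", "arguments": {"moves": [{"rx": 0, "ry": 0, "rz": 0, "dx": 0, "dy": -0.3, "dz": 0, "gripper": -1}, {"rx": 0, "ry": 0, "rz": 0, "dx": 0, "dy": 0, "dz": 0, "gripper": -1}, {"rx": 0, "ry": 0, "rz": 0, "dx": 0, "dy": 0, "dz": 0, "gripper": -1}, {"rx": 0, "ry": 0, "rz": 0, "dx": 0, "dy": 0, "dz": 0, "gripper": -1}, {"rx": 0, "ry": 0, "rz": 0, "dx": 0, "dy": 0, "dz": 0, "gripper": -1}, {"rx": 0, "ry": 0, "rz": 0, "dx": 0, "dy": 0, "dz": 0, "gripper": -1}, {"rx": 0, "ry": 0, "rz": 0, "dx": 0, "dy": 0, "dz": 0, "gripper": -1}]}}

```text
clock: 19.38
tcp_pos: [0.525, 0.2081, 0.2372]
orientation: [2.169, 2.266, 0.011]
contact_force: [13.4, 0.3, -5.5]
grip_width: 0.026
gripper_force: 60.3
```

>>> {"name": "step_arm", "arguments": {"moves": [{"rx": 0, "ry": 0, "rz": 0, "dx": 0, "dy": 2, "dz": 0, "gripper": -1}, {"rx": 0, "ry": 0, "rz": 0, "dx": 0, "dy": 3, "dz": 0, "gripper": -1}, {"rx": 0, "ry": 0, "rz": 0, "dx": 0, "dy": 4, "dz": 0, "gripper": -1}, {"rx": 0, "ry": 0, "rz": 0, "dx": 0, "dy": 4, "dz": 0, "gripper": -1}, {"rx": 0, "ry": 0, "rz": 0, "dx": 0, "dy": 2.5, "dz": 0, "gripper": -1}, {"rx": 0, "ry": 0, "rz": 0, "dx": 0, "dy": 0, "dz": 1, "gripper": -1}, {"rx": 0, "ry": 0, "rz": 0, "dx": 0, "dy": 0, "dz": 1, "gripper": -1}, {"rx": 0, "ry": 0, "rz": 0, "dx": 0, "dy": 0, "dz": 0, "gripper": -1}, {"rx": 0, "ry": 0, "rz": 0, "dx": 0, "dy": 0, "dz": 0, "gripper": -1}]}}

```text
clock: 20.5
tcp_pos: [0.5368, 0.2086, 0.234]
orientation: [-2.171, -2.27, -0.0]
contact_force: [0.3, -0.2, -2.9]
grip_width: 0.0255
gripper_force: 60.8
```

>>> {"name": "step_arm", "arguments": {"moves": [{"rx": 0, "ry": 0, "rz": 0, "dx": 0, "dy": 0, "dz": 0.5, "gripper": -1}, {"rx": 0, "ry": 0, "rz": 0, "dx": 0, "dy": 0, "dz": 0, "gripper": -1}]}}

```text
clock: 20.75
tcp_pos: [0.5368, 0.2086, 0.2335]
orientation: [-2.172, -2.27, 0.0]
contact_force: [-0.7, -0.5, -3.7]
grip_width: 0.0254
gripper_force: 60.8
```

>>> {"name": "step_arm", "arguments": {"moves": [{"rx": 0, "ry": 0, "rz": 0, "dx": 0, "dy": 0, "dz": 0.5, "gripper": -1}, {"rx": 0, "ry": 0, "rz": 0, "dx": 0, "dy": 0, "dz": 0, "gripper": -1}]}}

```text
clock: 21.0
tcp_pos: [0.5369, 0.2086, 0.2331]
orientation: [2.172, 2.27, 0.0]
contact_force: [-0.4, -0.2, -2.3]
grip_width: 0.0253
gripper_force: 61.0
```

>>> {"name": "step_arm", "arguments": {"moves": [{"rx": 0, "ry": 0, "rz": 0, "dx": 0, "dy": 0, "dz": 0.4, "gripper": -1}, {"rx": 0, "ry": 0, "rz": 0, "dx": 0, "dy": 0, "dz": 0, "gripper": -1}]}}

```text
clock: 21.25
tcp_pos: [0.537, 0.2086, 0.233]
orientation: [-2.172, -2.27, -0.001]
contact_force: [-1.5, -0.9, 1.3]
grip_width: 0.0253
gripper_force: 61.4
```

>>> {"name": "step_arm", "arguments": {"moves": [{"rx": 0, "ry": 0, "rz": 0, "dx": 0, "dy": 0, "dz": 0.3, "gripper": -1}, {"rx": 0, "ry": 0, "rz": 0, "dx": 0, "dy": 0, "dz": 0, "gripper": -1}]}}

```text
clock: 21.5
tcp_pos: [0.537, 0.2087, 0.2329]
orientation: [-2.172, -2.27, -0.001]
contact_force: [-2.1, -0.9, 4.9]
grip_width: 0.0256
gripper_force: 61.9
```

>>> {"name": "step_arm", "arguments": {"grip_force": 20, "moves": [{"rx": 0, "ry": 0, "rz": 0, "dx": 0, "dy": 0, "dz": -0.3, "gripper": -1}, {"rx": 0, "ry": 0, "rz": 0, "dx": 0, "dy": 0, "dz": 0, "gripper": -1}, {"rx": 0, "ry": 0, "rz": 0, "dx": 0, "dy": 0, "dz": 0, "gripper": -1}]}}

```text
clock: 21.88
tcp_pos: [0.537, 0.2086, 0.2329]
orientation: [2.172, 2.27, 0.001]
contact_force: [-2.2, -0.9, 6.0]
grip_width: 0.0252
gripper_force: 61.8
```

>>> {"name": "step_arm", "arguments": {"moves": [{"rx": 0, "ry": 0, "rz": 0, "dx": 0, "dy": 0, "dz": 0, "gripper": -0.38}, {"rx": 0, "ry": 0, "rz": 0, "dx": 0, "dy": 0, "dz": 0, "gripper": -0.34}, {"rx": 0, "ry": 0, "rz": 0, "dx": 0, "dy": 0, "dz": 0, "gripper": -0.3}, {"rx": 0, "ry": 0, "rz": 0, "dx": 0, "dy": 0, "dz": 0, "gripper": -0.25}, {"rx": 0, "ry": 0, "rz": 0, "dx": 0, "dy": 0, "dz": 0, "gripper": -0.2}, {"rx": 0, "ry": 0, "rz": 0, "dx": 0, "dy": 0, "dz": 0, "gripper": -0.1}]}}

```text
clock: 22.62
tcp_pos: [0.5369, 0.2086, 0.2326]
orientation: [-2.172, -2.27, -0.0]
contact_force: [0.5, 0.4, 0.3]
grip_width: 0.0384
gripper_force: 0.0
```

```bash
python3 - <<'E'
from st import *
st(); a=r.grab_frame("scene");b=r.grab_frame("wrist")
cv2.imwrite("pics/s.png",np.hstack([cv2.resize(a[120:220,340:440],(400,400),interpolation=cv2.INTER_CUBIC),cv2.resize(b[180:480,170:470],(400,400))]))
E
```

```text
t 22.62 tcp [0.5369 0.2086 0.2326] yaw_y 2.55 zdir [ 0.e+00  1.e-04 -1.e+00] F [0.47 0.43 0.32] M [ 0.01 -0.05  0.04] w 0.0384 0.0 j [-0.8   0.35  0.4   1.84 -0.16  0.99 -0.28]
```

View pics/s.png

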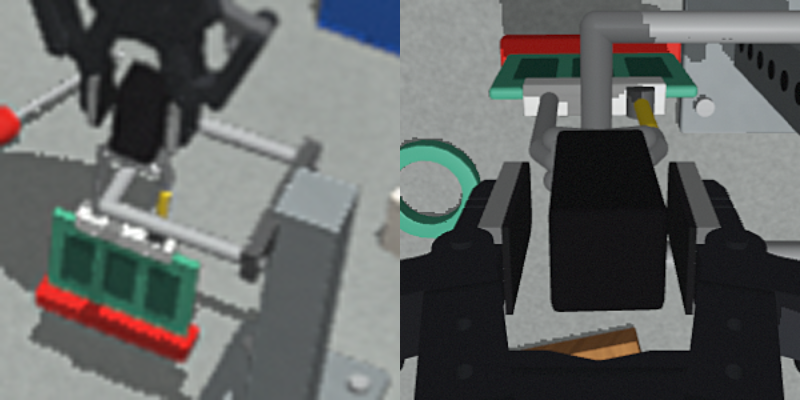

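Released: the panel hangs from the bar and the gate is shut. It leans slightly. I'll open wide and lift clear.

>>> {"name": "step_arm", "arguments": {"moves": [{"rx": 0, "ry": 0, "rz": 0, "dx": 0, "dy": 0, "dz": 0, "gripper": 0.5}, {"rx": 0, "ry": 0, "rz": 0, "dx": 0, "dy": 0, "dz": 0, "gripper": 0.8}, {"rx": 0, "ry": 0, "rz": 0, "dx": 0, "dy": 0, "dz": 0, "gripper": 0.8}, {"rx": 0, "ry": 0, "rz": 0, "dx": 0, "dy": 0, "dz": -10, "gripper": 0.8}, {"rx": 0, "ry": 0, "rz": 0, "dx": 0, "dy": 0, "dz": -25, "gripper": 0.8}, {"rx": 0, "ry": 0, "rz": 0, "dx": 0, "dy": 0, "dz": -30, "gripper": 0.8}, {"rx": 0, "ry": 0, "rz": 0, "dx": 0, "dy": 0, "dz": -30, "gripper": 0.8}, {"rx": 0, "ry": 0, "rz": 0, "dx": 0, "dy": 0, "dz": -25, "gripper": 0.8}, {"rx": 0, "ry": 0, "rz": 0, "dx": 0, "dy": 0, "dz": 0, "gripper": 0.8}]}}

```text
clock: 23.85
tcp_pos: [0.538, 0.2088, 0.3552]
orientation: [2.171, 2.269, 0.007]
contact_force: [-0.1, 0.2, -0.3]
grip_width: 0.0769
gripper_force: 0.0
```

```bash
python3 - <<'E'
from st import *
st()
def foot():
    a=r.grab_frame("scene");h=cv2.cvtColor(a,cv2.COLOR_BGR2HSV)
    m=(((h[...,0]<5)|(h[...,0]>175))&(h[...,1]>150)&(h[...,2]>90)).astype(np.uint8);m[:170]=0;m[:,:345]=0;m[240:]=0;m[:,420:]=0
    ys,xs=np.nonzero(m);print(round(xs.mean(),2),round(ys.mean(),2),len(xs));return a
for i in range(16): a=foot()
cv2.imwrite("pics/t.png",cv2.resize(a[100:250,320:470],(500,500),interpolation=cv2.INTER_CUBIC))
st()
E
```

```text
t 23.85 tcp [0.538  0.2088 0.3552] yaw_y 2.53 zdir [ 0.0041  0.0025 -1.    ] F [-0.12  0.2  -0.26] M [ 0.01 -0.01 -0.04] w 0.0769 0.0 j [-0.83  0.24  0.43  1.69 -0.1   1.24 -0.33]
368.29 200.14 244
368.33 200.15 244
368.31 200.13 243
368.3 200.16 245
368.33 200.14 243
368.31 200.13 243
368.3 200.16 245
368.32 200.12 242
368.33 200.15 244
368.33 200.15 244
368.31 200.13 243
368.33 200.15 244
368.3 200.16 245
368.3 200.16 245
368.31 200.13 243
368.31 200.13 243
t 24.65 tcp [0.5369 0.2086 0.3526] yaw_y 2.54 zdir [ 0.  0. -1.] F [ 0.04 -0.33  0.21] M [0.02 0.01 0.03] w 0.0767 0.0 j [-0.83  0.24  0.43  1.69 -0.1   1.24 -0.33]
```

View pics/t.png

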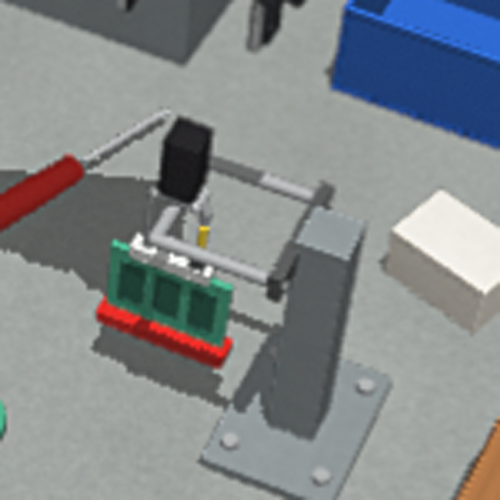

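The panel hangs still from the bar, the gate is shut and the arm is clear.

```bash
python3 -c "
from bench import r
print(r.hand_in())"
```

```text
the job is handed in; nothing more can be done
None
```

The panel is hooked on the front bar with its gate shut, held a pull of about 12–13 N for over half a second (highest reading about 14.5 N, limit 18 N), now hangs still with the arm clear, and the job is handed in at about 25 s with no verdict returned.

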